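Stand the drip-dried hair pick in the clear cup

ROBOT

A 7-joint arm with a two-finger parallel gripper is mounted at the origin on the work surface. World frame = base frame: x ahead of the robot, y to its left, z up, the work surface at z = 0. Lengths are in mm, angles in rad, forces in N, time in s.
With the tool pointing down it reaches from about 425 to 825 mm from the base axis. Payload 3.6 kg.
Tool frame: the origin (TCP) lies midway between the tips of the shut fingers; the grasp point (between the pads) lies 19 mm behind it (hold_point_z is the distance from the TCP to the grasp point, in mm); z points along the fingers, y is the direction in which the jaws open and shut (so a half turn about z gives the same grasp; the last joint's range is limited). The gripper opens to 85 mm and grips with 20 to 120 N. Pads are 22 mm wide; open, the fingers measure 114 mm over their backs; the gripper's body (76 mm by 85 mm) begins 54 mm behind the grasp point. The pads swing forward as they close: fully open they stand 13 mm farther back than shut.
Start: joints at [1.129, 0.615, -0.013, 1.423, 0.008, 1.103, -0.04], TCP at [262.557, -594.581, 231.297] pointing down, gripper open.
Joint ranges: [-3.12, 3.12], [-0.3, 2.06], [-1.34, 1.32], [0.26, 2.42], [-1.36, 4.5], [0.01, 1.98], [-2.84, 2.84]. Speed limits (rad/s): [2.79, 2.79, 3.14, 3.14, 3.14, 3.14, 3.14].

INTERFACE

Orientations are given as a unit quaternion [x, y, z, w].
In Python, from workcell import * gives the robot as it stands.
- The arm moves only by the tool jog_arm, never from a script. Its argument "series" is a list of rows, each a list of 7 numbers: the turn, a rotation vector about the tool's x, y, z in rad, then the shift along the tool's x, y, z in m, then the closure in counts, from 0 (fully open) to 255 (shut). A call has 1 to 12 rows; each row is the pose to reach, as a shift and turn from the pose commanded when the call began, along the tool's axes at that moment; what a row does not reach only later rows make up. A row lasts 1/12 s, in which the tool goes at most 41.7 mm and 7.16 degrees, less where a joint would pass 70% of its speed; a pose out of reach is approached as far as the arm can. A call with a gripper value outside its range is refused whole. The fingers move at their own pace and stop on an object; "newtons" is the grip in N (left out, the last holds). Time passes only in rows, so rows that repeat a pose let the fingers close. It gives the time, the measured TCP pose, the force and the opening at its end, in the units of the state.
- sense(): the state, without advancing time (a new reading comes with each control period).
- capture(name): name is "scene" or "top" or "wrist"; returns (picture, depth): 480x640x3 uint8, red, green, blue; 480x640 float32, mm along the optical axis (not along the pixel's ray), 0 where there is no reading.
- get_calibration(name): a dict with "intrinsics" (3x3 intrinsics, pixels), "eye" and "attitude" of the camera in the world. Camera axes: x right, y down, z forward; pixel columns grow to the right and rows downward; lengths in mm; the calibration is good to about 2 mm. A picture is of the moment at which its call begins: read the wrist's pose just before it. get_calibration takes no time and is no camera call; for the wrist camera it gives the pose at the moment of the call.
- hand_in(): hands the job in, once; it reports no verdict.
The state is a dict: "t": time; "joint_pos": joint angles; "qd": joint speeds; "effort": joint torques, N m; "position": TCP position; "tool_rot": TCP orientation; "force": force on the tool from outside, world axes, zero at the start; "ft_torque": the same for the moment, N m; "grip_width": opening from 0.0 (shut) to 1.0 (fully open).
Only numpy, scipy, OpenCV 4.12 (cv2) and the standard library are available. Lean on these libraries where they do the work, as an engineer would, in place of code of your own. Each camera call takes 0.05 s, during which the arm holds its last target. There are 200 camera calls.

TASK

The wooden hair pick that hangs on one of the two hooks of the white enamel caddy has dripped dry. Lift it up and off its hook and stand it in the clear plastic cup, teeth down and handle up, lowering the teeth to the bottom of the cup before you let go rather than dropping it in. Leave the cup standing upright about where it is, the hairbrush hanging on its hook, and everything else undisturbed.

Things in the scene. Friction and masses are not known exactly. Their poses are not given: they have to be found in the camera images.
- pick: pale wooden hair pick, 162 mm long, 10 mm thick: loop handle on top, seven long teeth (row 46 mm wide, 5 mm thick) below, 35-70 g. Hangs upright by its loop on one of the two hooks (which one varies). Origin: middle of the top edge of the loop's hole, resting on the hook, 12 mm below the pick's top; z up along the handle, x through the thickness, y across the width
- pick_loop (a point): centre of the hole in the pick's loop, 16 mm below the pick's origin. The hole is 20 mm wide (y), 32 mm high. The loop is 38 mm wide over its parallel flat sides, which run from 4 to 46 mm below the origin; below that a 30 mm neck, then the 46 mm wide spine (56 to 74 mm below the origin) and the teeth
- pick_tip (a point): middle of the row of tooth ends of the pick, 150 mm below its origin along its own z
- cup: clear plastic cup: loose, empty, tapered tumbler without handle, 100 mm high, 84 mm across at the rim, 72 mm at the foot, wall 3 mm (inside about 78 mm across at the rim, 65 mm at the floor), about 110 g. Origin: centre of its underside; z up
- cup_in (a point): centre of the cup's inner floor, 4 mm above its underside
- cup_rim (a point): centre of the cup's mouth, 100 mm above its underside
- caddy: white enamel metal caddy, stays put, 190 mm deep (x), 260 mm long (y). Origin: centre of its underside; z up. A 4 mm upright panel with a hand slot, 217 mm high, stands along y at x = 0. On its -x side: a drip tray (rim 32 mm high) below two wire hooks at y = +75 and -75 mm. On its +x side: a tray (rim 65 mm) with a bottle and a jar, up to 175 mm high
- hook_a (a point): resting point on top of the caddy's hook at y = +75 mm (caddy x = -45, z = 195 mm). Both hooks: 6 mm steel wire running out in the caddy's -x; level from x = -38 to -52 mm, then turned up to a tip at x = -65 mm, top at z = 206 mm. A loop comes free when raised 12 to 25 mm, then moved out along the caddy's -x by 35 mm or more
- hook_b (a point): resting point on top of the caddy's hook at y = -75 mm (caddy x = -45, z = 195 mm). Same shape as the other
- brush: the dark wooden hairbrush with an oval head 56 mm wide and a black bristle pad, 162 mm long, 10 mm thick, hanging by the same kind of loop on the other hook. Origin and axes as for the pick. Stays on its hook
- mug: white ceramic mug with handle, 76 mm across, 95 mm high, two toothbrushes in it up to 182 mm high. Origin: centre of its underside. Bystander
- soap_dish: grey ceramic soap dish 90 x 130 mm with a bar of soap, 32 mm high. Origin: centre of its underside. Bystander
- clipper: steel hair clipper lying down, 170 mm long (y), 46 mm wide, 34 mm high. Origin: on its underside, about mid-length. Bystander
- tin: round aluminium cream tin, 71 mm across, 28 mm high. Origin: centre of its underside. Bystander
- nail_brush: wooden nail brush, 85 x 38 mm, 28 mm high. Origin: centre of its underside. Bystander
- shampoo: grey shampoo bottle, 60 mm across, 170 mm high, in the rear tray of the caddy. Origin: centre of its underside. Bystander
- jar: amber jar, 66 mm across, 85 mm high, in the rear tray of the caddy. Origin: centre of its underside. Bystander
Mind the look-alikes: they are no part of the job. Of the things like the pick, leave any that is orange; of the rest the smaller one is meant.

How it is judged:
By the outcome, as a careful person would: the job done as asked, in the order asked, and still so for the second after the job is handed in, with the robot touching nothing.
It also fails if it takes over 54 s, if anything falls off the work surface, if the arm or the gripper's body presses on something with over 40 N, if the wrist force passes 120 N, or if a joint passes its speed limit or range.

## Working session

There is one attempt and no reset: what is moved stays moved. The work goes in short steps, Python scripts to look and compute and a tool call to move; the robot and the scene stay as the last step left them, time stands still between calls to the robot, and variables do not carry over. Pictures are saved under pics/ and viewed, about 8 in all and at most 12, crops included, and the job is handed in when it is done.

Besides the shell and the picture viewer there is one more tool, called after "Request:" as a command line: name --pt "numbers of a row" for each row, then --argument value for the rest. jog_arm: Moves the arm, as the interface text tells. Its arguments: {"type":"object","properties":{"series":{"type":"array","items":{"type":"array","items":{"type":"number"}}},"newtons":{"type":"number"}},"required":["series"]}

```bash
mkdir -p pics; ls
cat > h.py <<'E'
import numpy as np, cv2
from workcell import *
from scipy.spatial.transform import Rotation as R
def att(c):
    a=np.array(c["attitude"],float)
    return a if a.shape==(3,3) else R.from_quat(a).as_matrix()
def world(c,D):
    K=np.array(c["intrinsics"]);v,u=np.mgrid[:D.shape[0],:D.shape[1]]
    P=np.stack([(u-K[0,2])/K[0,0]*D,(v-K[1,2])/K[1,1]*D,D],-1)
    return P@att(c).T+np.array(c["eye"])
def save(n,im): cv2.imwrite("pics/"+n,cv2.cvtColor(im,cv2.COLOR_RGB2BGR))
E
python3 - <<'E'
from h import *
print(sense())
for n in("scene","top"):
    c=get_calibration(n);print(n,c)
    im,d=capture(n);save(n+"1.png",im);np.savez(n+"1.npz",im=im,d=d)
E
```

```text
pics
{'t': 0.0, 'joint_pos': array([ 1.12851946,  0.61591625, -0.01264349,  1.42491383,  0.00811643,
        1.10337876, -0.04038735]), 'qd': array([-0.00077393, -0.00075337,  0.00025427,  0.00120568, -0.0024497 ,
        0.00069185,  0.00040567]), 'effort': array([ 8.70192325e-04, -4.69220567e+01,  2.59420825e-01, -1.71034187e+01,
        9.97081341e-03,  9.77722724e-03, -7.44587453e-06]), 'position': array([ 262.24435516, -593.91413301,  230.13503688]), 'tool_rot': array([ 9.78456871e-01,  2.06447345e-01, -2.82403200e-04, -1.25145060e-03]), 'force': array([-0.46718581, -0.48722903, -1.19507529]), 'ft_torque': array([ 0.0158724 ,  0.02476582, -0.01018353]), 'grip_width': 0.9997896373730736}
scene {'intrinsics': array([[499.33387347,   0.        , 317.09536961],
       [  0.        , 499.33387347, 238.10474574],
       [  0.        ,   0.        ,   1.        ]]), 'eye': array([1270.60447768,  386.97530643,  991.55849403]), 'attitude': array([ 0.47028695,  0.80415821, -0.31391319, -0.18335284])}
top {'intrinsics': array([[475.01751673,   0.        , 317.3144025 ],
       [  0.        , 475.01751673, 240.12039747],
       [  0.        ,   0.        ,   1.        ]]), 'eye': array([ 498.81622343,   21.48551511, 1094.02969227]), 'attitude': array([-0.70183939,  0.71026309, -0.04270997,  0.03352117])}
```

View pics/scene1.png

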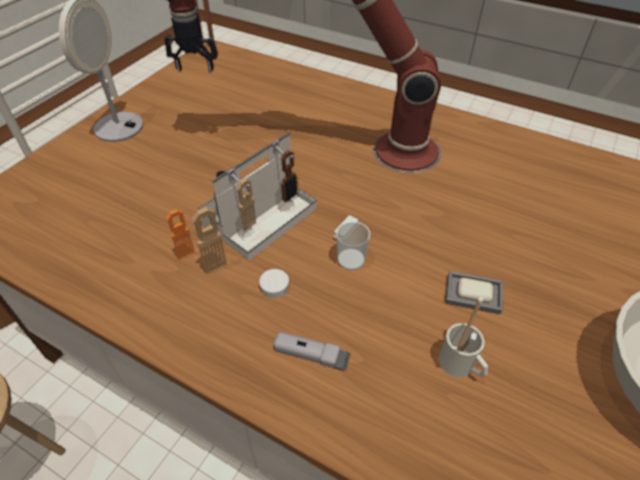

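View pics/top1.png

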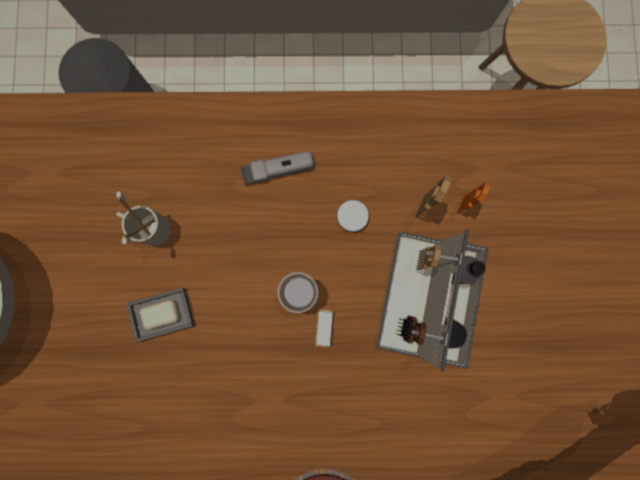

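Scene: candidates are the pale pick hanging at scene (245,205) / top (428,258), a larger pale pick standing at scene (209,240) / top (433,198), and an orange one at scene (178,232) / top (475,198). The hanging one is the smaller non-orange pick, so it's the target. The brush hangs at top (412,330), and the cup is at top (298,293), with the nail brush next to it at (324,328).

Run:
```python
from h import *
z=np.load("top1.npz");im,d=z["im"],z["d"];W=world(get_calibration("top"),d)
def hull(m):
    pts=W[m]; return pts
roi=np.zeros(d.shape,bool);roi[225:380,370:495]=1
# panel top
m=roi&(W[...,2]>205)&(W[...,2]<232);p=W[m];print("panel",m.sum(),p[:,2].max())
m2=roi&(W[...,2]>212)&(W[...,2]<222);p=W[m2][:,:2].astype(np.float32);print(cv2.minAreaRect(p), np.median(W[m2][:,2]))
print(cv2.fitLine(p,cv2.DIST_HUBER,0,.01,.01).ravel())
# drip tray outline
m=roi&(W[...,2]>22)&(W[...,2]<80);print("trays",cv2.minAreaRect(W[m][:,:2].astype(np.float32)))
# cup
m=np.zeros(d.shape,bool);m[260:325,265:332]=1
for lo,hi in((85,110),(92,108)):
    k=m&(W[...,2]>lo)&(W[...,2]<hi);p=W[k][:,:2].astype(np.float32);print("cup",k.sum(),cv2.minEnclosingCircle(p),np.median(W[k][:,2]))
# pick: columns
hsv=cv2.cvtColor(im,cv2.COLOR_RGB2HSV)
k=np.zeros(d.shape,bool);k[240:280,412:445]=1
k&=(W[...,2]>60)&(W[...,2]<215)&(hsv[...,1]>60)
print("pick",k.sum());P=W[k]
for a in range(60,220,20):
    q=P[(P[:,2]>=a)&(P[:,2]<a+20)]
    if len(q):print(a,len(q),q.min(0).round(),q.max(0).round(),np.median(q,0).round())
z=np.load("scene1.npz");W2=world(get_calibration("scene"),z["d"]);im2=z["im"]
h2=cv2.cvtColor(im2,cv2.COLOR_RGB2HSV);k=np.zeros(d.shape,bool);k[170:240,230:262]=1
k&=(h2[...,1]>70)&(W2[...,2]>30);P=W2[k]
print("scene pick")
for a in range(40,220,20):
    q=P[(P[:,2]>=a)&(P[:,2]<a+20)]
    if len(q):print(a,len(q),q.min(0).round(),q.max(0).round(),np.median(q,0).round())
big=np.vstack([cv2.resize(im[225:375,370:500],(780,600)[:2]) if 0 else cv2.resize(im[235:285,400:470],(560,300),interpolation=2)[:, :],cv2.resize(im2[165:240,190:330],(560,300),interpolation=2)])
save("crop1.png",big)
```

```text
panel 780 220.81791182106804
((481.8260498046875, -241.37060546875), (10.403671264648438, 263.9819641113281), 77.41444396972656) 216.0198305129358
[ 9.7584069e-01 -2.1848319e-01  4.7998233e+02 -2.4145772e+02]
trays ((481.5694580078125, -242.87452697753906), (194.03897094726562, 265.3808898925781), 77.25316619873047)
cup 252 ((497.29571533203125, 50.51993942260742), 41.73626708984375) 97.88991903833107
cup 218 ((497.29571533203125, 50.51993942260742), 41.73626708984375) 98.42371074144262
pick 373
60 28 [ 547. -263.   60.] [ 584. -209.   80.] [ 565. -214.   69.]
80 34 [ 544. -221.   80.] [ 584. -208.  100.] [ 567. -215.   90.]
100 13 [ 545. -218.  102.] [ 584. -208.  111.] [ 564. -213.  105.]
120 51 [ 543. -217.  121.] [ 586. -206.  140.] [ 558. -210.  132.]
140 32 [ 546. -216.  140.] [ 582. -207.  160.] [ 561. -210.  151.]
160 55 [ 545. -220.  160.] [ 584. -206.  179.] [ 562. -213.  164.]
180 69 [ 544. -224.  180.] [ 584. -206.  200.] [ 557. -212.  196.]
200 91 [ 550. -222.  200.] [ 580. -202.  210.] [ 564. -215.  205.]
scene pick
40 37 [ 508. -253.   42.] [ 586. -207.   60.] [ 560. -217.   55.]
60 67 [ 546. -254.   60.] [ 592. -205.   80.] [ 567. -212.   70.]
80 71 [ 544. -255.   80.] [ 586. -206.  100.] [ 567. -212.   90.]
100 69 [ 518. -249.  101.] [ 589. -207.  119.] [ 567. -212.  109.]
120 89 [ 517. -247.  120.] [ 590. -203.  140.] [ 569. -210.  131.]
140 81 [ 543. -255.  140.] [ 585. -204.  160.] [ 570. -210.  151.]
160 81 [ 521. -252.  160.] [ 588. -204.  180.] [ 563. -211.  167.]
180 62 [ 522. -251.  181.] [ 586. -203.  200.] [ 577. -213.  195.]
200 42 [ 557. -221.  200.] [ 580. -205.  209.] [ 566. -212.  204.]
```

View pics/crop1.png

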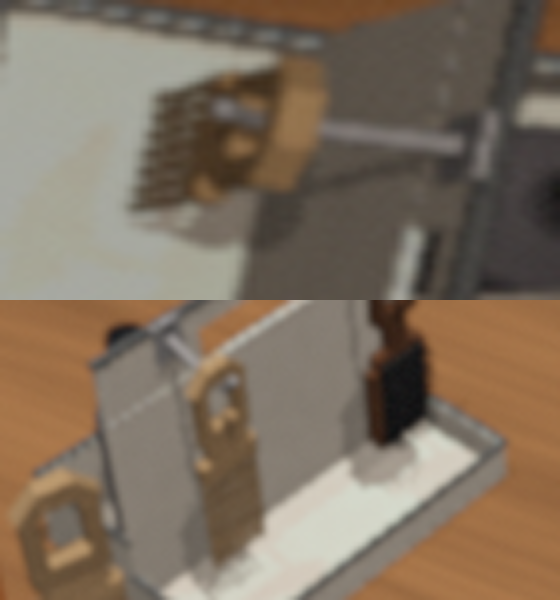

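Crop: the loop of the pale hanging pick is on the hook, with the wire through its hole. The larger pick stands separately at left and the brush is on the other hook. The pick measured at (564,-213,205) agrees with hook_a from the caddy fit (565,-214).

```bash
cat >> h.py <<'E'
def goto(xyz,yang,tilt=0):
    "rotvec+shift in tool axes to reach TCP xyz with tool y along yang (deg), tilt deg about tool y"
    s=sense();T=R.from_quat(s["tool_rot"]);a=np.radians(yang)
    y=np.array([np.cos(a),np.sin(a),0]);z=np.array([0,0,-1.]);x=np.cross(y,z)
    G=R.from_matrix(np.stack([x,y,z],1))*R.from_euler("y",tilt,degrees=True)
    print("rot",(T.inv()*G).as_rotvec().round(4),"shift m",(T.inv().apply(np.array(xyz)-s["position"])/1000).round(4),"t",s["t"],"g",s["grip_width"],"F",s["force"].round(1))
E
python3 - <<'E'
from h import *
z=np.load("top1.npz");d=z["d"];W=world(get_calibration("top"),d)
k=np.zeros(d.shape,bool);k[170:225,410:500]=1;k&=W[...,2]>15
P=W[k];print(P.min(0),P.max(0))
k[:]=0;k[:,:]=W[...,2]>150;k&=(W[...,0]>250);P=W[k&(W[...,0]<720)&(W[...,1]<-120)&(W[...,1]>-500)];print("tall",P.min(0),P.max(0))
goto([565,-214,330],-12.6)
E
```

```text
[ 498.81622343 -342.04060459   15.06019589] [ 720.22842726   21.48551511 1094.02969227]
tall [ 352.82089116 -342.04060459  150.00275983] [ 719.02457279 -163.52854709  220.81791182]
rot [-0.0021 -0.0011 -0.935 ] shift m [ 0.4304 -0.2255 -0.0992] t 0.1 g 1.0006518850056745 F [-0.2 -0.2 -0.1]
```

Request:
jog_arm --pt "0 0 0 0 0 -0.04 90" --pt "0 0 0 0 0 -0.08 90" --pt "0 0 0 0.01 -0.005 -0.1 90" --pt "0 0 -0.1 0.045 -0.025 -0.1 90" --pt "0 0 -0.2 0.08 -0.043 -0.1 90" --pt "0 0 -0.3 0.115 -0.061 -0.1 90" --pt "0 0 -0.4 0.15 -0.079 -0.1 90" --pt "0 0 -0.5 0.185 -0.097 -0.1 90" --pt "0 0 -0.6 0.22 -0.115 -0.1 90" --pt "0 0 -0.7 0.255 -0.134 -0.1 90" --pt "0 0 -0.8 0.29 -0.152 -0.1 90" --pt "0 0 -0.9 0.325 -0.17 -0.1 90" --newtons 40

```text
t: 1.1
position: [491.7, -306.0, 331.0]
tool_rot: [0.79, 0.613, -0.0, -0.0]
force: [0.2, -0.1, -1.0]
grip_width: 0.647
```

Run:
```python
from h import *
z=np.load("top1.npz");d=z["d"];W=world(get_calibration("top"),d)
k=np.zeros(d.shape,bool);k[170:225,410:460]=1
for a in range(60,240,30):
    P=W[k&(W[...,2]>a)&(W[...,2]<a+30)]
    if len(P):print(a,len(P),P.min(0).round(),P.max(0).round())
goto([565,-214,330],-12.6)
```

```text
60 25 [ 668. -244.   61.] [ 718. -220.   89.]
90 64 [ 666. -243.   95.] [ 720. -217.  120.]
120 73 [ 668. -239.  120.] [ 715. -219.  150.]
150 78 [ 670. -241.  150.] [ 718. -218.  180.]
180 205 [ 670. -252.  181.] [ 719. -218.  210.]
210 12 [ 686. -244.  210.] [ 705. -230.  211.]
rot [-0.0009 -0.0001 -0.0303] shift m [0.1073 0.0482 0.001 ] t 1.1 g 0.6469738700329022 F [ 0.2 -0.1 -1. ]
```

Request:
jog_arm --pt "0 0 -0.03 0.03 0.015 0 90" --pt "0 0 -0.03 0.065 0.03 0 90" --pt "0 0 -0.03 0.095 0.043 0 90" --pt "0 0 -0.03 0.107 0.048 0 90" --pt "0 0 -0.03 0.107 0.048 0 90" --pt "0 0 -0.03 0.107 0.048 0 90"

```text
t: 1.6
position: [564.2, -216.6, 330.7]
tool_rot: [0.782, 0.624, -0.001, -0.0]
force: [-0.6, -1.1, 1.2]
grip_width: 0.648
```

Run:
```python
from h import *
c=get_calibration("wrist");im,d=capture("wrist");save("w1.png",im)
W=world(c,d);s=sense();print(s["position"],c["eye"])
h=cv2.cvtColor(im,cv2.COLOR_RGB2HSV)
e=np.array([.976,-.218]);n=np.array([.218,.976]);o=np.array([564.7,-214.5])
a=(W[...,:2]-o)@e;b=(W[...,:2]-o)@n
k=(abs(a)<35)&(abs(b)<30)&(W[...,2]>145)&(W[...,2]<213)&(h[...,1]>60)
for lo in range(145,213,8):
    q=k&(W[...,2]>lo)&(W[...,2]<=lo+8)
    if q.sum()>5:print(lo,q.sum(),np.percentile(a[q],[1,50,99]).round(1),np.percentile(b[q],[1,50,99]).round(1))
q=k&(W[...,2]>198);print(cv2.minAreaRect(W[q][:,:2].astype(np.float32)))
m=(W[...,2]>212)&(W[...,2]<222)&(abs(a)<140)&(b<0);print("panel",cv2.minAreaRect(W[m][:,:2].astype(np.float32)) if m.sum()>5 else 0)
```

```text
[ 563.52659738 -218.32322151  330.85142431] [ 581.65207791 -145.15335691  472.28398836]
145 55 [-16.7  -2.9  18.7] [3.7 4.  4.4]
153 72 [-17.3  -3.3  18.8] [-1.7  4.   4.3]
161 147 [-17.   -2.8  18.1] [-3.3  1.5  4.3]
169 40 [-17.5  10.8  19. ] [1.  4.  4.5]
177 43 [-17.4  -9.4  18.9] [3.5 4.  4.3]
185 55 [-20.2   3.5  21.3] [-4.8  4.   5.3]
193 278 [-19.3   1.8  21.2] [-5.9  1.4  4.4]
201 433 [-12.2   1.   14.1] [-6.1 -0.6  4.3]
((565.8093872070312, -215.68194580078125), (29.059476852416992, 28.8223819732666), 33.494171142578125)
panel ((514.9002685546875, -248.7556915283203), (10.31495189666748, 197.57838439941406), 77.2534408569336)
```

View pics/w1.png

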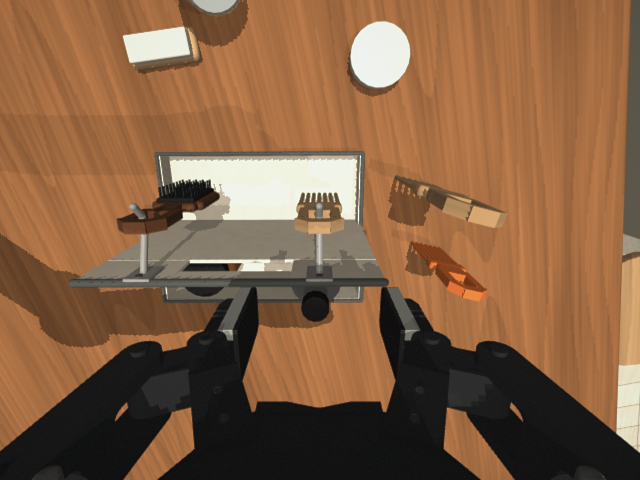

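Wrist view: the hanging pick is at about (320,215) with its loop on the hook at (320,240), square to the panel. The large pick (450,205) and the orange one (450,270) are well to the right, and the brush is at (160,205). The grasp corridor is clear.

Run:
```python
from h import *
print(sense()["qd"].round(3));goto([565.3,-215.3,154],-12.6)
```

```text
[ 0.026 -0.007  0.018 -0.    -0.001  0.001 -0.002]
rot [-0.0015  0.002  -0.0073] shift m [0.0037 0.0013 0.1768] t 1.65 g 0.6485518676562134 F [ 0.5 -1.2  0.6]
```

Request:
jog_arm --pt "0 0 0 0 0 0.02 90" --pt "0 0 0 0 0 0.04 90" --pt "0 0 0 0 0 0.06 90" --pt "0 0 0 0 0 0.07 90" --pt "0 0 0 0 0 0.07 90" --pt "0 0 0 0 0 0.07 90" --pt "0 0 0 0 0 0.07 90"

```text
t: 2.23
position: [565.1, -217.4, 262.7]
tool_rot: [0.782, 0.623, 0.001, 0.001]
force: [0.5, -0.7, 0.8]
grip_width: 0.646
```

Run:
```python
from h import *
print(sense()["qd"].round(3));goto([565.3,-215.3,154],-12.6)
```

```text
[-0.008 -0.01  -0.008 -0.005 -0.001 -0.004 -0.001]
rot [ 0.0025  0.0005 -0.0065] shift m [ 0.0021 -0.0005  0.1087] t 2.2333 g 0.6464573331160653 F [ 0.5 -0.7  0.8]
```

Request:
jog_arm --pt "0 0 0 0.002 0 0.02 90" --pt "0 0 0 0.002 0 0.04 90" --pt "0 0 0 0.002 0 0.058 90" --pt "0 0 0 0.002 0 0.075 90" --pt "0 0 0 0.002 0 0.09 90" --pt "0 0 0 0.002 0 0.102 90" --pt "0 0 0 0.002 0 0.108 90" --pt "0 0 0 0.002 0 0.108 90" --pt "0 0 0 0.002 0 0.108 90" --pt "0 0 0 0.002 0 0.108 90"

```text
t: 3.07
position: [566.1, -214.7, 154.8]
tool_rot: [0.782, 0.623, 0.001, 0.001]
force: [-0.6, -0.3, -0.2]
grip_width: 0.653
```

Run:
```python
from h import *
goto([565.3,-215.3,154],-12.6)
```

```text
rot [ 0.0029  0.0002 -0.0052] shift m [-0.0007 -0.0006  0.0008] t 3.0667 g 0.6533819556325046 F [-0.6 -0.3 -0.2]
```

Well aligned. Close.

Request:
jog_arm --pt "0 0 0 0 0 0 150" --pt "0 0 0 0 0 0 200" --pt "0 0 0 0 0 0 255" --pt "0 0 0 0 0 0 255" --pt "0 0 0 0 0 0 255" --pt "0 0 0 0 0 0 255" --pt "0 0 0 0 0 0 255" --pt "0 0 0 0 0 0 255" --newtons 40

```text
t: 3.73
position: [565.5, -214.5, 154.0]
tool_rot: [0.782, 0.623, 0.0, 0.001]
force: [-0.9, 0.2, 4.9]
grip_width: 0.444
```

Request:
jog_arm --pt "0 0 0 0 0 -0.005 255" --pt "0 0 0 0 0 -0.012 255" --pt "0 0 0 0 0 -0.019 255" --pt "0 0 0 0 0 -0.019 255" --pt "0 0 0 0 0 -0.019 255" --pt "0 0 0 0 0 -0.019 255"

```text
t: 4.23
position: [564.8, -214.4, 172.2]
tool_rot: [0.782, 0.623, -0.0, -0.0]
force: [0.4, -0.6, -0.6]
grip_width: 0.443
```

Run:
```python
from h import *
c=get_calibration("wrist");im,d=capture("wrist");W=world(c,d);s=sense();print(s["position"],s["force"],s["grip_width"])
z=capture("scene");save("c2.png",np.vstack([cv2.resize(im[120:360],(640,240)),cv2.resize(z[0][150:260,170:340],(640,330),interpolation=2)]))
```

```text
[ 564.71918272 -214.3395082   171.99659368] [-0.02610018 -0.47395673 -0.79259421] 0.4415381876269726
```

View pics/c2.png

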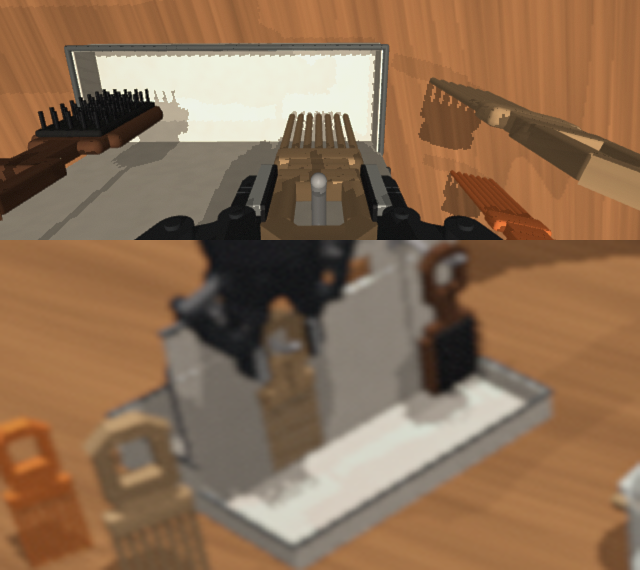

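The picture shows the pick gripped by its loop, with the hook tip at (318,183) in the middle of the hole. Now move it out along tool +x, then up.

Request:
jog_arm --pt "0 0 0 0.008 0 0 255" --pt "0 0 0 0.02 0 0 255" --pt "0 0 0 0.035 0 0 255" --pt "0 0 0 0.05 0 0 255" --pt "0 0 0 0.06 0 -0.005 255" --pt "0 0 0 0.065 0 -0.02 255" --pt "0 0 0 0.068 0 -0.045 255" --pt "0 0 0 0.07 0 -0.07 255" --pt "0 0 0 0.07 0 -0.09 255" --pt "0 0 0 0.07 0 -0.1 255" --pt "0 0 0 0.07 0 -0.1 255" --pt "0 0 0 0.07 0 -0.1 255"

```text
t: 5.33
position: [580.5, -145.6, 272.1]
tool_rot: [0.782, 0.624, -0.0, -0.0]
force: [-0.4, 0.3, -0.3]
grip_width: 0.441
```

Run:
```python
from h import *
goto([500,48,272],-12.6)
print(sense()["position"])
```

```text
rot [-0.0002  0.0001 -0.0044] shift m [ 1.708e-01 -1.216e-01  1.000e-04] t 5.3333 g 0.4405002468899966 F [-0.4  0.3 -0.3]
[ 580.51921899 -145.55795742  272.11348272]
```

Run:
```python
from h import *
goto([492.3,27.9,272],-12.6,8)
```

```text
rot [ 1.000e-04  1.397e-01 -4.400e-03] shift m [ 1.495e-01 -1.246e-01  1.000e-04] t 5.3333 g 0.4405002468899966 F [-0.4  0.3 -0.3]
```

Request:
jog_arm --pt "0 0 0 0.012 -0.01 0 255" --pt "0 0.01 0 0.03 -0.025 0 255" --pt "0 0.03 0 0.052 -0.043 0 255" --pt "0 0.05 0 0.075 -0.062 0 255" --pt "0 0.07 0 0.097 -0.08 0 255" --pt "0 0.09 0 0.117 -0.097 0 255" --pt "0 0.11 0 0.134 -0.112 0 255" --pt "0 0.13 0 0.145 -0.121 0 255" --pt "0 0.14 0 0.1495 -0.1245 0 255" --pt "0 0.14 0 0.1495 -0.1245 0 255" --pt "0 0.14 0 0.1495 -0.1245 0 255" --pt "0 0.14 0 0.1495 -0.1245 0 255"

```text
t: 6.33
position: [493.4, 25.8, 272.0]
tool_rot: [0.781, 0.621, 0.055, -0.043]
force: [0.5, 0.0, -0.5]
grip_width: 0.438
```

Run:
```python
from h import *
goto([492.3,27.9,272],-12.6,8)
c=get_calibration("wrist");im,d=capture("wrist");W=world(c,d)
cs=get_calibration("scene");i2,d2=capture("scene");W2=world(cs,d2)
save("c3.png",np.vstack([im[100:400],cv2.resize(i2[110:290,270:440],(640,300),interpolation=2)]))
ctr=np.array([497.3,50.5])
for n,w in(("wrist",W),("scene",W2)):
    r=np.hypot(*(w[...,:2]-ctr).transpose(2,0,1))
    k=(w[...,2]>94)&(w[...,2]<104)&(r<60);p=w[k]
    if len(p)>20:
        A=np.c_[2*p[:,:2],np.ones(len(p))];s=np.linalg.lstsq(A,(p[:,:2]**2).sum(1),rcond=None)[0]
        print(n,"rim",len(p),s[:2],np.sqrt(s[2]+s[0]**2+s[1]**2),p.min(0),p.max(0))
    for a in range(145,240,10):
        q=w[(w[...,2]>a)&(w[...,2]<=a+10)&(r<70)]
        if len(q):print(n,a,len(q),q.min(0).round(),q.max(0).round(),np.median(q,0).round(1))
```

```text
rot [ 0.0012  0.0003 -0.0074] shift m [ 0.0018 -0.0016  0.0002] t 6.3333 g 0.43839819623713083 F [ 0.5  0.  -0.5]
wrist rim 798 [498.26586194  50.40352774] 39.877359941707674 [456.43998667   8.71067245  94.02972915] [539.97166416  91.94410539 101.3301506 ]
wrist 165 161 [476.  35. 165.] [519.  46. 175.] [497.3  40.2 170.6]
wrist 175 196 [475.  32. 175.] [519.  44. 185.] [497.9  38.5 180.3]
wrist 185 208 [475.  31. 185.] [518.  43. 195.] [496.   37.6 190.1]
wrist 195 241 [474.  29. 195.] [518.  42. 205.] [497.1  35.9 200.2]
wrist 205 287 [474.  28. 205.] [518.  41. 215.] [496.   34.6 209.9]
wrist 215 330 [474.  27. 215.] [518.  39. 225.] [496.1  33.2 220.3]
wrist 225 289 [474.  26. 225.] [517.  37. 235.] [496.1  31.9 229.3]
wrist 235 223 [474.  25. 235.] [518.  38. 245.] [495.2  33.3 243.1]
scene rim 174 [498.55678362  53.25177832] 39.99156506807165 [453.63260826  11.92578653  94.07729541] [540.01256597  94.9055614  103.98194845]
scene 155 3 [503.  39. 163.] [510.  41. 165.] [504.2  39.1 164.5]
scene 165 41 [477.  34. 165.] [519.  48. 175.] [498.4  42.6 170.1]
scene 175 48 [476.  33. 175.] [519.  47. 185.] [497.1  40.6 180. ]
scene 185 50 [475.  33. 185.] [518.  45. 195.] [497.7  38.6 190.8]
scene 195 46 [476.  30. 195.] [517.  45. 205.] [497.5  37.2 200.6]
scene 205 50 [475.  30. 205.] [519.  44. 215.] [497.8  36.1 209.6]
scene 215 51 [475.  29. 215.] [518.  40. 225.] [495.   34.9 220.5]
scene 225 52 [472.  26. 225.] [517.  40. 235.] [496.5  32.2 230.3]
scene 235 36 [472.  22. 235.] [517.  40. 245.] [499.8  33.5 242.3]
```

View pics/c3.png

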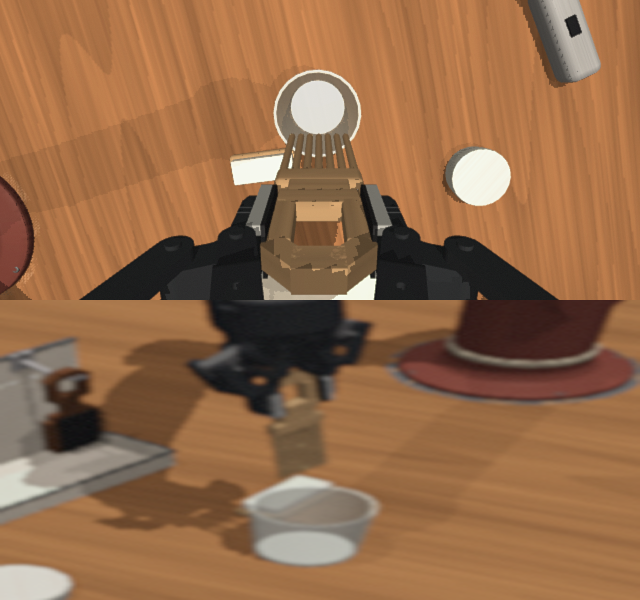

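Picture: the tooth ends sit over the cup mouth, towards its near side. By depth they are at (497.5,41,163), the cup centre is at (498,50.4), and the pick is tilted 8° as planned. Lower it vertically.

Request:
jog_arm --pt "0 0 0 0.001 0 0.005 255" --pt "0 0 0 -0.001 0 0.018 255" --pt "0 0 0 -0.003 0 0.033 255" --pt "0 0 0 -0.0055 0 0.05 255" --pt "0 0 0 -0.008 0 0.067 255" --pt "0 0 0 -0.0105 0 0.084 255" --pt "0 0 0 -0.0125 0 0.1 255" --pt "0 0 0 -0.0145 0 0.115 255" --pt "0 0 0 -0.0165 0 0.128 255" --pt "0 0 0 -0.018 0 0.139 255" --pt "0 0 0 -0.0185 0 0.144 255" --pt "0 0 0 -0.0185 0 0.144 255"

```text
t: 7.43
position: [492.4, 29.0, 125.9]
tool_rot: [0.78, 0.622, 0.054, -0.045]
force: [-0.5, 0.5, -0.1]
grip_width: 0.437
```

Request:
jog_arm --pt "0 0 0 0 0 0 255" --pt "0 0 0 0 0 0 255" --pt "0 0 0 0 0 0 255"

```text
t: 7.68
position: [493.7, 29.1, 127.9]
tool_rot: [0.78, 0.622, 0.055, -0.043]
force: [0.0, -0.0, -1.0]
grip_width: 0.441
```

Run:
```python
from h import *
goto([493.4,27.3,112],-12.6,8)
c=get_calibration("wrist");im,d=capture("wrist");save("w4.png",im[60:420])
W=world(c,d);ctr=np.array([498.3,50.4]);r=np.hypot(*(W[...,:2]-ctr).transpose(2,0,1))
k=(W[...,2]>94)&(W[...,2]<104)&(r<60)&(r>34);p=W[k]
A=np.c_[2*p[:,:2],np.ones(len(p))];s=np.linalg.lstsq(A,(p[:,:2]**2).sum(1),rcond=None)[0];print(s[:2],p.min(0),p.max(0))
```

```text
rot [ 0.0024 -0.0008 -0.0049] shift m [-0.004   0.0001  0.0155] t 7.6833 g 0.44057154819140887 F [ 0. -0. -1.]
[498.39166621  50.40193334] [456.68039241  19.47221502  94.00145694] [539.94936919  91.97823895 101.08162933]
```

View pics/w4.png

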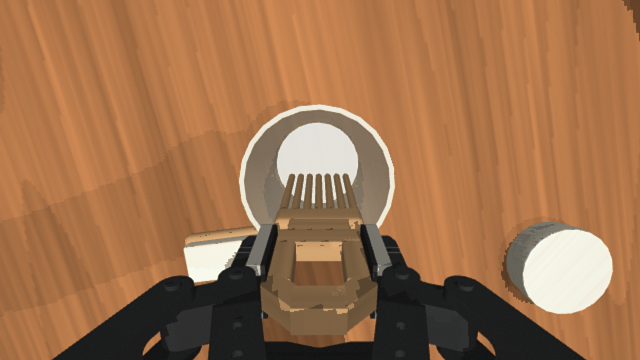

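The teeth are inside the cup, clear of its wall, about 15 mm above the floor. The cup hasn't moved.

Request:
jog_arm --pt "0 0 0 -0.0005 0 0.004 255" --pt "0 0 0 -0.001 0 0.008 255" --pt "0 0 0 -0.0015 0 0.011 255" --pt "0 0 0 -0.0018 0 0.013 255" --pt "0 0 0 -0.0018 0 0.013 255" --pt "0 0 0 -0.0018 0 0.013 255"

```text
t: 8.23
position: [492.9, 29.1, 113.8]
tool_rot: [0.78, 0.622, 0.055, -0.044]
force: [0.4, 0.3, -0.1]
grip_width: 0.44
```

Request:
jog_arm --pt "0 0 0 -0.0001 0 0.001 255" --pt "0 0 0 -0.0002 0 0.0015 255" --pt "0 0 0 -0.0002 0 0.0015 255" --pt "0 0 0 -0.0002 0 0.0015 255"

```text
t: 8.57
position: [493.1, 29.1, 112.6]
tool_rot: [0.78, 0.622, 0.055, -0.044]
force: [0.4, 0.4, -1.2]
grip_width: 0.44
```

Request:
jog_arm --pt "0 0 0 -0.0001 0 0.001 255" --pt "0 0 0 -0.0002 0 0.0015 255" --pt "0 0 0 -0.0002 0 0.0015 255" --pt "0 0 0 -0.0002 0 0.0015 255"

```text
t: 8.9
position: [493.3, 29.2, 111.9]
tool_rot: [0.78, 0.622, 0.055, -0.043]
force: [-1.9, -0.3, 6.2]
grip_width: 0.44
```

The force of 6 N upward at the expected height (tip z ≈ 4) shows the teeth are on the cup floor. Release gently.

Request:
jog_arm --pt "0 0 0 0 0 0 135" --pt "0 0 0 0 0 0 120" --pt "0 0 0 0 0 0 105" --pt "0 0 0 0 0 0 90" --pt "0 0 0 0 0 0 80" --pt "0 0 0 0 0 0 80" --pt "0 0 0 0 0 0 80" --pt "0 0 0 0 0 0 80" --newtons 20

```text
t: 9.57
position: [493.1, 29.1, 111.0]
tool_rot: [0.78, 0.622, 0.055, -0.044]
force: [0.3, 0.7, 0.4]
grip_width: 0.681
```

Run:
```python
from h import *
goto([493.4,27.3,250],-12.6,8);s=sense();print(s["position"])
im,d=capture("wrist");i2,_=capture("scene")
save("w5.png",np.vstack([im[100:400],cv2.resize(i2[110:290,270:440],(640,300),interpolation=2)]))
```

```text
rot [ 0.0006 -0.0004 -0.005 ] shift m [ 0.0177  0.0007 -0.1379] t 9.5667 g 0.6805411615292369 F [0.3 0.7 0.4]
[493.05239106  29.14593611 110.96588682]
```

View pics/w5.png

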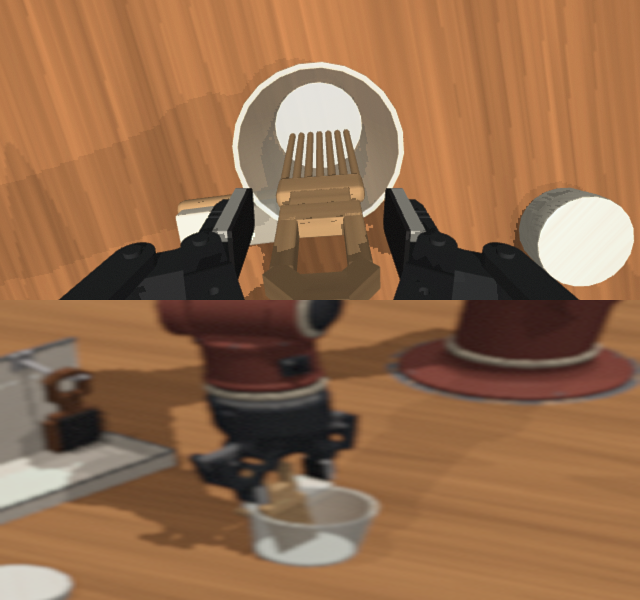

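The pick is free between the open fingers, leaning on the cup rim, and the cup is upright. Retreat along the tool axis, which also follows the lean.

Request:
jog_arm --pt "0 0 0 0 0 -0.004 80" --pt "0 0 0 0 0 -0.012 80" --pt "0 0 0 0 0 -0.024 80" --pt "0 0 0 0 0 -0.04 80" --pt "0 0 0 0 0 -0.06 80" --pt "0 0 0 0 0 -0.085 80" --pt "0 0 0 0 0 -0.11 80" --pt "0 0 0 0 0 -0.135 80" --pt "0 0 0 0 0 -0.155 80" --pt "0 0 0 0 0 -0.165 80" --pt "0 0 0 0 0 -0.165 80" --pt "0 0 0 0 0 -0.165 80"

```text
t: 10.67
position: [487.9, 6.6, 275.1]
tool_rot: [0.78, 0.622, 0.055, -0.043]
force: [-0.4, -0.3, -0.2]
grip_width: 0.686
```

Run:
```python
from h import *
s=sense();print(s["position"],s["force"],s["qd"].round(3))
c=get_calibration("wrist");im,d=capture("wrist");i2,_=capture("scene")
save("w6.png",np.vstack([im[60:360],cv2.resize(i2[140:400,60:520],(640,300),interpolation=2)]))
W=world(c,d);ctr=np.array([498.3,50.4]);r=np.hypot(*(W[...,:2]-ctr).transpose(2,0,1))
k=(W[...,2]>94)&(W[...,2]<104)&(r<60)&(r>34);p=W[k]
A=np.c_[2*p[:,:2],np.ones(len(p))];q=np.linalg.lstsq(A,(p[:,:2]**2).sum(1),rcond=None)[0];print("cup",q[:2])
for a in range(105,185,15):
    m=W[(r<100)&(W[...,2]>a)&(W[...,2]<a+15)]
    if len(m):print(a,len(m),np.median(m,0).round())
```

```text
[487.88011025   6.56016306 275.06247214] [-0.40113543 -0.26117875 -0.16555668] [-0.006  0.026  0.004  0.031  0.003 -0.004  0.   ]
cup [498.25668506  50.25567011]
105 429 [493.  23. 117.]
120 131 [482.  21. 128.]
135 185 [482.  17. 145.]
150 745 [491.  12. 158.]
```

View pics/w6.png

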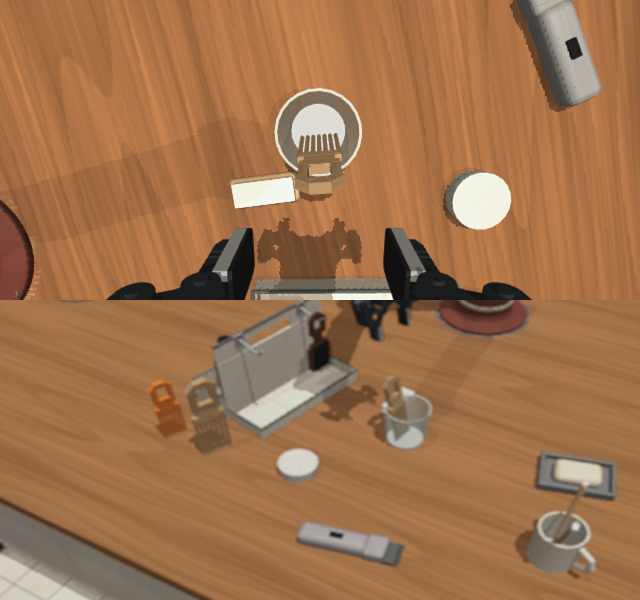

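The pick stands teeth down in the upright cup. The cup centre is unmoved to within 1 mm, the brush is on its hook, everything else is in place, and the robot is clear.

```bash
python3 -c "
from workcell import *
print(hand_in())"
```

```text
the job is handed in; nothing more can be done
None
```

The hair pick is standing in the clear cup, teeth down and handle up, and the job was handed in at about 11 s of the 54 s allowed.

I gripped the smaller pale pick by the flat sides of its loop, raised it 18 mm and moved it out off hook_a. I then lowered it into the cup, tilted 8°, until a 6 N push back at the expected floor height showed the teeth were on the bottom, and only then let go.

In the last wrist and scene views:
- **Pick:** it leans on the cup's rim with its top at about z = 160 mm.
- **Cup:** it is upright, with its centre at (498.3, 50.3) against (498.3, 50.4) before the pick went in.
- **Surroundings:** the brush hangs on its hook and the bystanders in view look undisturbed.
- **Robot:** it is well clear, with no contact force beyond noise.

No check failed. The only disagreement was that the scene camera put the cup centre about 3 mm off in y from the wrist camera; I used the wrist value.

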